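# Stop the spot welder and point out the upside-down cell

## Task

Before the strips go on: one cell in the battery block has been put in upside down, flat bare metal end up. First press the red stop button on the spot welder fully in, so that the welder is off before your hand goes down over the block; then, from well above, lower your fingertips straight down to a finger's breadth above that cell to point it out to me - pointing at no other cell - and stay there for three seconds, then lift your hand well clear of the block so that I can get at it. Press the button and touch nothing else.

Things in the scene. Friction and masses are not known exactly. Their poses are not given: they have to be found in the camera images.
- block: battery block before welding: 20 round cells standing in 4 rows (along its x) of 5 (along its y), 35 mm pitch, in a black and dark grey plastic holder 148 x 183 mm (x by y) and 66 mm high; fixed to the table. Origin: centre of its underside, z up. All cell tops are 73 mm above the table. 19 cells have the positive end up: a small raised steel button, 13 mm across, inside a broad white ring. Sleeves are green, a few teal; the colour means nothing
- wrong_cell: the upside-down cell, standing loose in one of the block's 20 places (any of them): 32 mm diameter, 70 mm high, 140 g; its top is a flat bare grey steel disc 28 mm across, with no white ring and no raised button. Origin: centre of its underside, z up
- wrong_cell_top (a point): centre of the upside-down cell's top face, z up
- welder: spot welder: blue-grey steel box 210 (x) x 140 (y) x 105 mm high, with feet, fixed to the table on the left or on the right of the block (a light grey power supply of the same size stands on the other side). Origin: centre of its underside; its front with display, knob and two brass terminals faces its -x; the stop button is on its top, 55 mm from its centre towards the front
- stop_button (a joint): the welder's red stop button, m: 0 = out, 0.007 = pressed fully in (end stop). It moves straight down against a friction of about 4 N and stays where it is pushed
- stop_button_top (a point): centre of the top of the red mushroom-shaped stop button, 40 mm across, over a yellow collar 60 mm across; 141 mm above the table when out
- meter: loose black multimeter lying flat, 150 (x) x 78 (y) x 36 mm high; origin: centre of its underside. Leave alone
- tape: loose roll of amber tape, 72 mm across, 22 mm high; origin: centre of its underside. Leave alone
- screwdriver: loose screwdriver with blue handle, lying along its x. Leave alone
- spare_1: loose spare cell with green sleeve, standing beyond the block, 32 mm diameter, 70 mm high, positive end up; origin: centre of its underside. Leave alone
- spare_2: loose spare cell with teal sleeve, the same size, positive end up. Leave alone
- jar: loose clear jar with white cap, 60 mm across, 70 mm high; origin: centre of its underside. Leave alone

How it is judged:
By the outcome, as a careful person would: the job done as asked, in the order asked, and still so for the second after the job is handed in, with the robot touching nothing.
It also fails if it takes over 51 s, if anything falls off the work surface, if the arm or the gripper's body presses on something with over 40 N, if the wrist force passes 120 N, or if a joint passes its speed limit or range.

## Robot

A 6-joint arm with a two-finger parallel gripper is mounted at the origin on the work surface. World frame = base frame: x ahead of the robot, y to its left, z up, the work surface at z = 0. Lengths are in mm, angles in rad, forces in N, time in s.
With the tool pointing down it reaches from about 325 to 900 mm from the base axis. Payload 3.5 kg.
Tool frame: the origin (TCP) lies midway between the tips of the shut fingers; the grasp point (between the pads) lies 19 mm behind it; y points along the fingers, z is the direction in which the jaws open and shut, and the axes are right-handed (so a half turn about y gives the same grasp; the last joint's range is limited). The gripper opens to 85 mm and grips with 20 to 120 N. Pads are 22 mm wide; open, the fingers measure 114 mm over their backs; the gripper's body (76 mm by 85 mm) begins 54 mm behind the grasp point. The pads swing forward as they close: fully open they stand 13 mm farther back than shut.
Start: joints at [1.246, 0.276, -0.026, 1.268, 0, 1.467], TCP at [137.498, 609.685, 231.313] pointing down, gripper open.
Joint ranges: [-3.12, 3.12], [-0.85, 1.88], [-1.08, 1.24], [-1.95, 2.15], [-1.57, 1.53], [-3.14, 3.14]. Speed limits (rad/s): [2.57, 2.57, 3.14, 3.14, 3.14, 3.14].

## Interface

Orientations are given as [roll, pitch, yaw] about the fixed x, y, z axes, in that order (R = Rz(yaw) Ry(pitch) Rx(roll)).
In Python, from bench import bot, release, close, solve_ik, status, read_camera gives the robot as it stands. Calls block until the motion is done:
- bot.goto(position, orientation): joint-space move of the TCP to a pose.
- bot.move_l(position, frame=None, speed=150, threshold=None): straight line of the TCP; frame=None keeps the orientation; speed is the mean speed in mm/s. With threshold (N) it stops when the force on the tool has changed by that much, and returns True; else False.
- bot.move_j(angles): joint-space move.
- release() and close(grip_force=None): open the fingers fully, or close them until they stop; grip_force is the grip in N (None keeps the last).
- bot.hold(seconds).
- solve_ik(position, orientation): joint angles nearest the present ones, or None.
- status.read_state(): the state.
- read_camera(name): name is "scene" or "top" or "wrist"; returns a dict with "img" (480x640x3 uint8, blue, green, red), "fx", "fy", "cx", "cy" (pixels), "cam_to_world" (4x4, takes a point from camera to world coordinates). Camera axes: x right, y up, looking along -z (the intrinsics and any distortion apply to the point x, -y, -z); pixel columns grow to the right and rows downward; lengths in mm; the calibration is good to about 2 mm. A picture is of the moment at which its call begins. There is no depth.
A pose or a line that the arm cannot do raises bot.MotionError and nothing moves.
- bot.finish_job(): hands the job in, once; it reports no verdict.
The state is a dict: "t": time; "qpos": joint angles; "dq": joint speeds; "tau": joint torques, N m; "tcp_pos": TCP position; "ee_rot": TCP orientation; "ft_force": force on the tool from outside, world axes, zero at the start; "torque": the same for the moment, N m; "opening": opening from 0.0 (shut) to 1.0 (fully open).
Only numpy, scipy, OpenCV 4.12 (cv2) and the standard library are available. Lean on these libraries where they do the work, as an engineer would, in place of code of your own. Each camera call takes 0.05 s, during which the arm holds its last target.

## Working session

There is one attempt and no reset: what is moved stays moved. The work goes in short steps, each a Python script; the robot and the scene stay as the last script left them, time stands still between calls to the robot, and variables do not carry over. Pictures are saved under pics/ and viewed, and the job is handed in when it is done.

```bash
mkdir -p pics; ls; python3 - <<'E'
from bench import status, read_camera
import cv2,numpy as np
for n in ["scene","top","wrist"]:
    c=read_camera(n); cv2.imwrite(f"pics/{n}0.png",c["img"]); print(n,{k:(np.round(v,3).tolist() if k!='img' else 0) for k,v in c.items()})
s=status.read_state();print(s)
E
```

```text
pics
scene {'img': 0, 'fx': 501.674, 'fy': 501.674, 'cx': 326.011, 'cy': 242.661, 'cam_to_world': [[0.461, -0.75, 0.474, 958.932], [0.887, 0.383, -0.258, -211.183], [0.012, 0.539, 0.842, 849.231], [0.0, 0.0, 0.0, 1.0]]}
top {'img': 0, 'fx': 615.967, 'fy': 615.967, 'cx': 308.803, 'cy': 234.903, 'cam_to_world': [[0.024, 0.999, -0.048, 469.977], [-1.0, 0.024, 0.002, 18.732], [0.004, 0.048, 0.999, 1466.36], [0.0, 0.0, 0.0, 1.0]]}
wrist {'img': 0, 'fx': 398.824, 'fy': 398.824, 'cx': 325.413, 'cy': 239.28, 'cam_to_world': [[0.22, -0.929, -0.298, 60.723], [0.975, 0.209, 0.069, 627.222], [-0.002, -0.305, 0.952, 373.844], [0.0, 0.0, 0.0, 1.0]]}
{'t': 0.15, 'qpos': array([ 1.24558699e+00,  2.76995753e-01, -2.75667640e-02,  1.26803753e+00,
        6.64348278e-06,  1.46739149e+00]), 'dq': array([ 9.22557598e-05, -2.78150809e-03,  3.92658141e-03, -2.55214066e-04,
       -1.48549686e-03, -1.31750148e-04]), 'tau': array([ 1.28616020e-04, -4.46056008e+01,  2.95639426e+01,  1.05488923e-02,
       -1.26825153e-04,  2.92139987e-06]), 'tcp_pos': array([137.3033802, 609.0893308, 230.3929042]), 'ee_rot': array([-1.57258973e+00,  1.92789607e-04, -2.21804682e-01]), 'ft_force': array([ 0.9635817 , -0.57366167, -0.73632085]), 'torque': array([-0.0413121 , -0.00329425,  0.01563046]), 'opening': 1.0064346311979988}
```

View pics/top0.png

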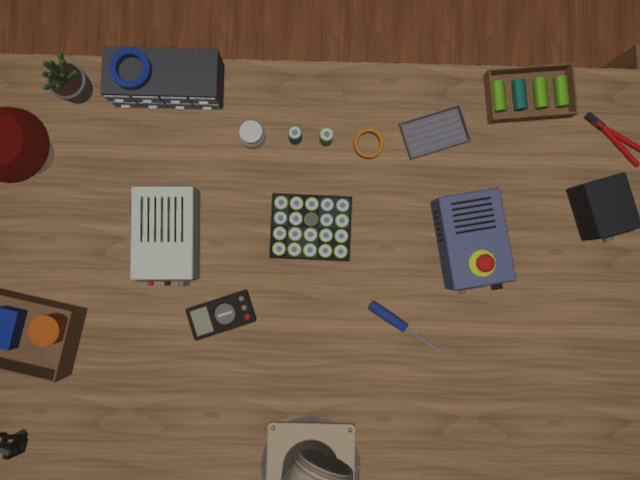

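View pics/scene0.png

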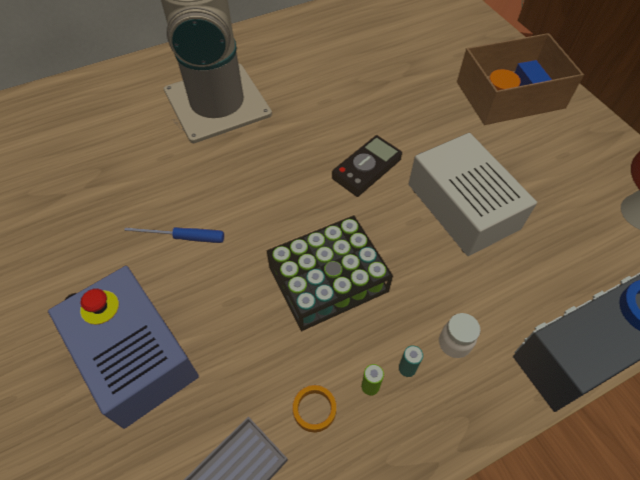

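Top view: the grey disc with no white ring is at about (311,219), and the red button on its yellow collar is at about (485,263). The scene view shows the same two at (333,269) and (94,299). Next I'll measure both by colour and contours, then check them across the two views.

```bash
cat > h.py <<'E'
import cv2,numpy as np
from bench import read_camera
def ray(c,u,v):
    T=np.array(c["cam_to_world"]); d=np.array([(u-c["cx"])/c["fx"],-(v-c["cy"])/c["fy"],-1.])
    return T[:3,3],T[:3,:3]@d
def onz(c,u,v,z):
    o,d=ray(c,u,v); return o+d*(z-o[2])/d[2]
def tri(c1,p1,c2,p2):
    o1,d1=ray(c1,*p1);o2,d2=ray(c2,*p2)
    s=np.linalg.lstsq(np.c_[d1,-d2],o2-o1,rcond=None)[0]
    a=o1+s[0]*d1;b=o2+s[1]*d2
    return (a+b)/2,np.linalg.norm(a-b)
def proj(c,p):
    T=np.array(c["cam_to_world"]);q=T[:3,:3].T@(np.array(p)-T[:3,3])
    return c["cx"]+c["fx"]*q[0]/-q[2], c["cy"]-c["fy"]*q[1]/-q[2]
E
python3 - <<'E'
from h import *
R={}
for n,(bx,by,w,h) in {"top":(265,188,92,78),"scene":(255,205,145,125)}.items():
    c=read_camera(n);im=c["img"];hsv=cv2.cvtColor(im,cv2.COLOR_BGR2HSV)
    H,S,V=cv2.split(hsv)
    def blobs(m,amin=60):
        k,l,st,ce=cv2.connectedComponentsWithStats(m.astype(np.uint8))
        return [(ce[i].round(1).tolist(),st[i].tolist()) for i in range(1,k) if st[i][4]>amin]
    red=((H<8)|(H>172))&(S>180)&(V>90); yel=(H>22)&(H<35)&(S>150)&(V>120)
    print(n,"red",blobs(red),"\n yel",blobs(yel))
    crop=im[by:by+h,bx:bx+w]; cv2.imwrite(f"pics/{n}_crop1.png",cv2.resize(crop,None,fx=5 if w>100 else 7,fy=5 if w>100 else 7,interpolation=cv2.INTER_CUBIC)[:600,:800])
    m=np.zeros_like(V,bool);m[by:by+h,bx:bx+w]=(V>140)[by:by+h,bx:bx+w]&(S<70)[by:by+h,bx:bx+w]
    b=blobs(m,15);print(" white",len(b))
    for ce,st in b: print("  ",ce,st[2:],onz(c,*ce,73).round(1)[:2])
E
```

```text
top red [([620.9, 142.9], [597, 121, 43, 46, 470]), ([12.2, 139.5], [0, 122, 21, 36, 217]), ([4.1, 155.4], [0, 145, 10, 19, 83]), ([484.8, 262.8], [477, 255, 17, 17, 179])] 
 yel [([477.9, 263.2], [470, 251, 24, 25, 225])]
 white 19
   [280.6, 202.2] [12, 13, 97] [610.4  81.1]
   [295.9, 202.7] [12, 12, 97] [610.1  46.4]
   [311.4, 203.5] [12, 12, 95] [609.1  11.2]
   [326.6, 204.2] [12, 12, 85] [608.3 -23.4]
   [342.2, 204.7] [12, 12, 88] [608.  -58.8]
   [279.7, 217.4] [12, 12, 85] [575.7  82.3]
   [295.4, 218.0] [12, 13, 95] [575.2  46.7]
   [326.2, 219.4] [12, 12, 86] [573.7 -23.2]
   [341.4, 220.3] [12, 12, 99] [572.5 -57.7]
   [279.3, 232.8] [12, 13, 98] [540.8  82.3]
   [294.6, 233.5] [12, 12, 99] [540.   47.6]
   [310.0, 234.1] [13, 13, 95] [539.5  12.7]
   [325.5, 234.7] [12, 13, 100] [539.  -22.4]
   [340.6, 235.3] [12, 12, 99] [538.4 -56.6]
   [278.4, 248.2] [12, 13, 100] [505.9  83.4]
   [293.8, 248.9] [12, 13, 96] [505.1  48.6]
   [309.5, 249.4] [12, 12, 94] [504.8  13. ]
   [324.7, 250.4] [12, 12, 99] [503.4 -21.4]
   [340.4, 250.9] [12, 13, 99] [503.1 -56.9]
scene red 
[... 274 characters left out ...]
2.3  82.3]
   [298.3, 245.8] [16, 13, 118] [505.1 -22. ]
   [341.3, 246.2] [15, 13, 114] [541.6  47.7]
   [281.0, 253.0] [15, 13, 119] [504.7 -56.6]
   [324.1, 253.3] [15, 13, 116] [540.8  12.6]
   [367.4, 253.8] [15, 12, 103] [577.4  82.1]
   [306.6, 260.7] [16, 13, 122] [540.3 -22.5]
   [350.1, 261.1] [15, 13, 121] [576.6  46.7]
   [288.9, 268.0] [16, 13, 124] [539.5 -57.2]
   [376.6, 269.0] [16, 13, 127] [612.4  80.9]
   [315.1, 276.1] [15, 13, 118] [575.4 -23.1]
   [359.4, 276.4] [16, 14, 129] [611.5  46.2]
   [297.0, 283.7] [17, 14, 133] [574.5 -58. ]
   [341.7, 284.0] [16, 13, 130] [610.5  11.2]
   [323.9, 292.0] [15, 13, 123] [610.2 -23.7]
   [305.6, 299.9] [16, 14, 129] [609.4 -58.5]
```

All 19 white-ringed tops show up in both views, agreeing to within 2 mm at z=73 with a 35 mm pitch. The one gap is near (575,12). Now I'll triangulate the grey disc and the button.

```bash
python3 - <<'E'
from h import *
ct=read_camera("top");cs=read_camera("scene")
print("red tri",tri(ct,(484.8,262.8),cs,(93.2,299.9)), onz(ct,484.8,262.8,138), onz(cs,93.2,299.9,136))
for n,c,p in(("top",ct,proj(ct,(575,12,73))),("scene",cs,proj(cs,(575,12,73)))):
    u,v=map(int,np.round(p)); g=c["img"][v-2:v+3,u-2:u+3].reshape(-1,3).mean(0); print(n,p,"bgr",g)
    im=c["img"]; cv2.imwrite(f"pics/{n}_mark.png",cv2.resize(cv2.circle(im.copy(),(u,v),1,(0,0,255),-1)[v-50:v+60,u-60:u+70],None,fx=5,fy=5))
    d=np.abs(im.astype(int)-g).max(2)<22; m=np.zeros(d.shape,np.uint8);m[v-9:v+10,u-9:u+10]=d[v-9:v+10,u-9:u+10]
    k,l,st,ce=cv2.connectedComponentsWithStats(m); i=1+st[1:,4].argmax(); print(ce[i],st[i],onz(c,*ce[i],73))
    # yellow collar outline -> ellipse of union red+yellow hull
    hsv=cv2.cvtColor(im,cv2.COLOR_BGR2HSV);H,S,V=cv2.split(hsv)
    y=((H>22)&(H<35)&(S>150)&(V>120)).astype(np.uint8)
    cn=cv2.findContours(y,cv2.RETR_EXTERNAL,cv2.CHAIN_APPROX_NONE)[0]; b=max(cn,key=cv2.contourArea)
    e=cv2.minEnclosingCircle(b);print("collar",e,onz(c,*e[0],108))
E
```

```text
red tri (array([ 483.32773774, -367.30565353,  131.38271376]), np.float64(0.12146594795003453)) [ 483.26754181 -365.32954249  138.        ] [ 486.36973686 -366.36275254  136.        ]
top (np.float64(310.6829157028826), np.float64(218.4671330873207)) bgr [ 95.04  97.4  101.48]
[310.65833333 218.58333333] [305 213  12  12 120] [574.73458462  12.04952049  73.        ]
collar ((481.5454406738281, 263.0), 12.581746101379395) [ 482.95706585 -366.8254043   108.        ]
scene (np.float64(332.6048483586415), np.float64(268.0547058096149)) bgr [86.44 90.32 92.8 ]
[332.77514793 268.00591716] [325 262  16  13 169] [575.04968899  12.31674273  73.        ]
collar ((99.0, 307.0), 19.723182678222656) [ 484.73052977 -367.21990688  108.        ]
```

View pics/scene_mark.png

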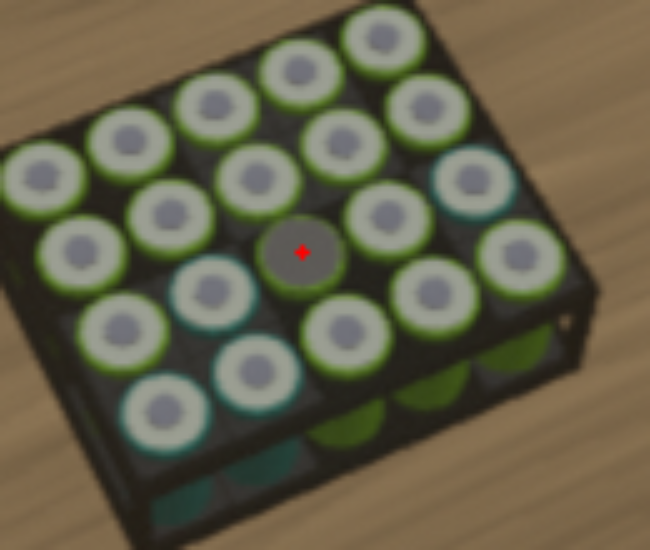

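View pics/top_mark.png

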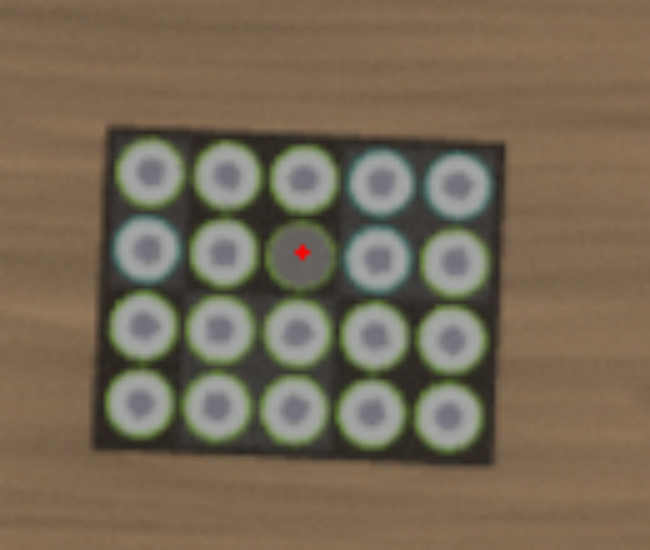

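Both views put the upside-down cell at (575,12) and the button at (484,−366.5), 0.1 mm ray gap; the collar's distance from the cell row fits the 55 mm offset. Next I'll shut the fingers, go above the button and look before pressing.

```bash
python3 - <<'E'
from h import *
from bench import bot,close,status,solve_ik
o=[-np.pi/2,0,0]
for p in ([484,-366.5,260],[484,-366.5,132],[575,12,280],[575,12,89]): print(solve_ik(p,o))
close(20)
bot.move_l([137.5,609.7,300])
bot.goto([484,-366.5,300],o)
bot.move_l([484,-366.5,180])
s=status.read_state();print(s["t"],s["tcp_pos"],s["ft_force"],s["opening"])
for n in("scene","wrist","top"):cv2.imwrite(f"pics/{n}2.png",read_camera(n)["img"])
E
```

```text
[-0.75455572  0.2316805  -0.02369783  1.31541799  0.         -0.75455572]
[-0.75455572  0.31248136 -0.19588149  1.06243348  0.         -0.75455572]
[-0.09151939  0.16660956 -0.06175768  1.34242908  0.         -0.09151939]
[-0.09151939  0.30137925 -0.31314789  0.95626919  0.         -0.09151939]
6.275 [ 484.60971799 -366.97796376  181.00720262] [-0.09349797 -0.98322427  0.15026324] 0.00021603666115884026
```

View pics/wrist2.png

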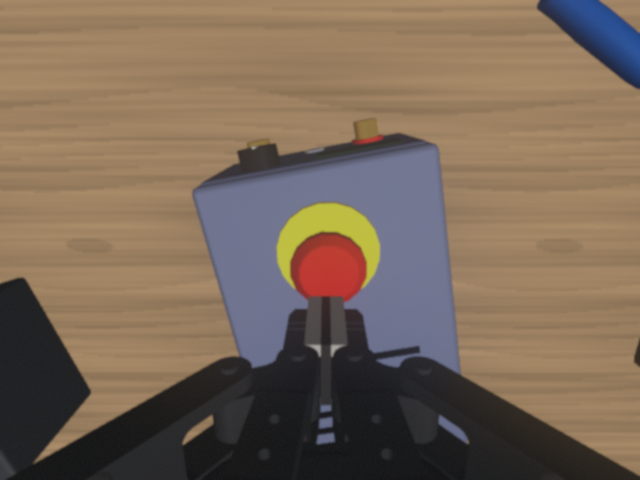

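View pics/scene2.png

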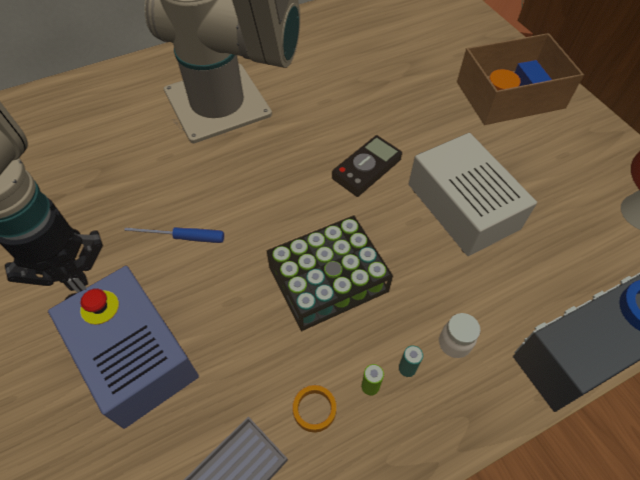

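The wrist view has the button at (328,268), straight ahead of the fingertips at (326,297). I'll check that ray at button height, then press gently until it meets the end stop.

```bash
python3 - <<'E'
from h import *
from bench import bot,status
w=read_camera("wrist");print("wrist button",onz(w,328,268,139), "tip px",proj(w,status.read_state()["tcp_pos"]))
p=np.array([484,-366.5])
print(bot.move_l([*p,146],speed=60)); s=status.read_state();print(s["tcp_pos"],s["ft_force"])
hit=bot.move_l([*p,127],speed=12,threshold=25)
s=status.read_state();print(hit,s["t"],s["tcp_pos"],s["ft_force"])
E
```

```text
wrist button [ 481.18663484 -365.21301314  139.        ] tip px (np.float64(323.74702697151815), np.float64(315.4215850436545))
False
[ 484.00144193 -366.48848536  145.84248148] [ 1.01333807 -0.18250851  0.21624954]
True 8.3917 [ 484.11195666 -366.57505412  133.74115566] [-1.34632601  0.99642236  5.95200215]
```

The 25 N stop came at z=133.7, against an expected 134 for fully in. One more gentle push will confirm there's no travel left, then I'll lift and look.

```bash
python3 - <<'E'
from h import *
from bench import bot,status
p=[484,-366.5]
hit=bot.move_l([*p,129],speed=12,threshold=25)
s=status.read_state();print(hit,s["t"],s["tcp_pos"],s["ft_force"])
bot.move_l([*p,180],speed=100)
cv2.imwrite("pics/scene3.png",read_camera("scene")["img"])
w=read_camera("wrist");cv2.imwrite("pics/wrist3.png",w["img"])
a,b=cv2.imread("pics/wrist2.png"),w["img"]
cv2.imwrite("pics/cmp3.png",np.hstack([cv2.resize(x[180:320,230:430],None,fx=2,fy=2) for x in(a,b)]))
bot.move_l([*p,300],speed=200)
bot.goto([575,12,300],[-np.pi/2,0,0])
s=status.read_state();print(s["t"],s["tcp_pos"],s["ft_force"])
w=read_camera("wrist");cv2.imwrite("pics/wrist4.png",w["img"]); print(proj(w,[575,12,73]))
cv2.imwrite("pics/scene4.png",read_camera("scene")["img"])
E
```

```text
False 8.9 [ 484.24657201 -366.71702549  133.4092857 ] [-7.39968136  6.34739273 22.85810037]
11.8583 [575.05777494  11.10211955 299.7468737 ] [-0.17533199  0.38545589  0.20856633]
(np.float64(325.5972200554477), np.float64(198.64405062733036))
```

View pics/cmp3.png

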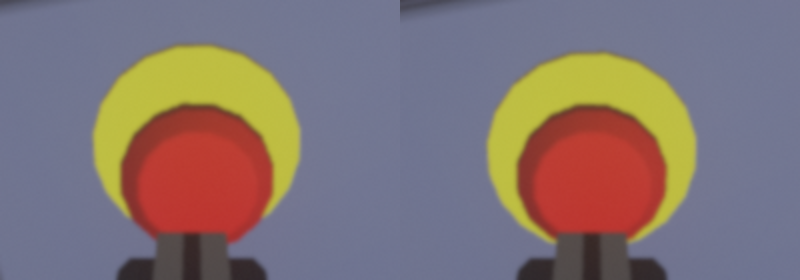

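View pics/wrist4.png

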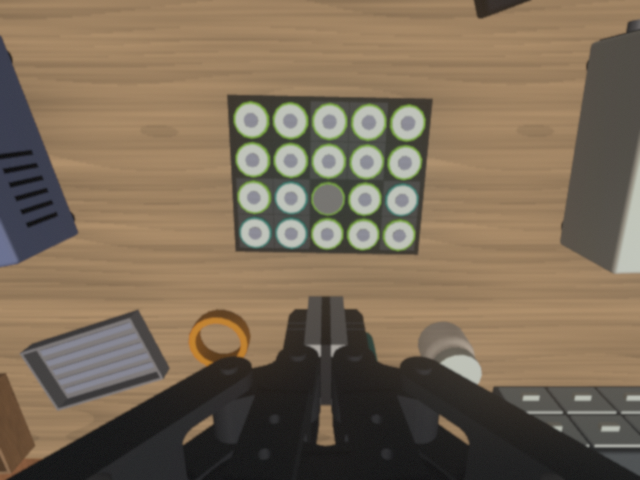

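The button sits lower over its collar (right half), and the second push at 23 N moved it only 0.3 mm more, so it is at its stop. The wrist view shows the bare disc at (328,198), and my point projects to (326,199), a match. Now lower, hold and lift.

```bash
python3 - <<'E'
from h import *
from bench import bot,status
bot.move_l([575,12,89],speed=100,threshold=15)
s=status.read_state();print(s["t"],s["tcp_pos"],s["ft_force"])
cv2.imwrite("pics/scene5.png",read_camera("scene")["img"])
w=read_camera("wrist");cv2.imwrite("pics/wrist5.png",w["img"])
bot.hold(3.8)
s=status.read_state();print(s["t"],s["tcp_pos"],s["ft_force"])
E
```

```text
14.2167 [575.48918182  11.94596191  89.56794529] [-0.61542625  0.56459285  0.47744584]
18.1167 [574.99625885  12.01282212  88.99974199] [-0.83271347 -1.21216243 -0.31786233]
```

View pics/wrist5.png

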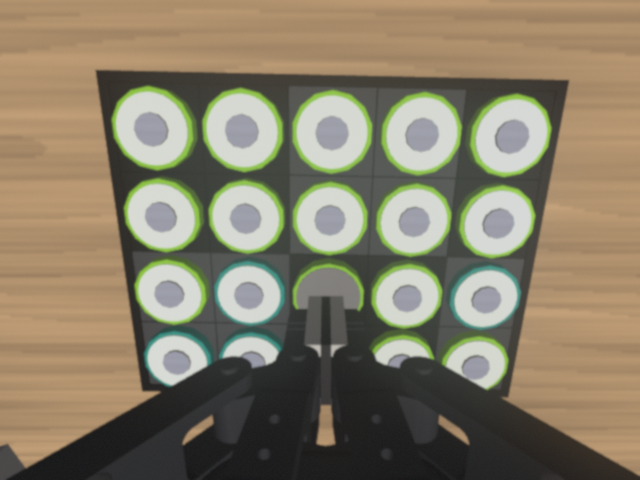

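View pics/scene5.png

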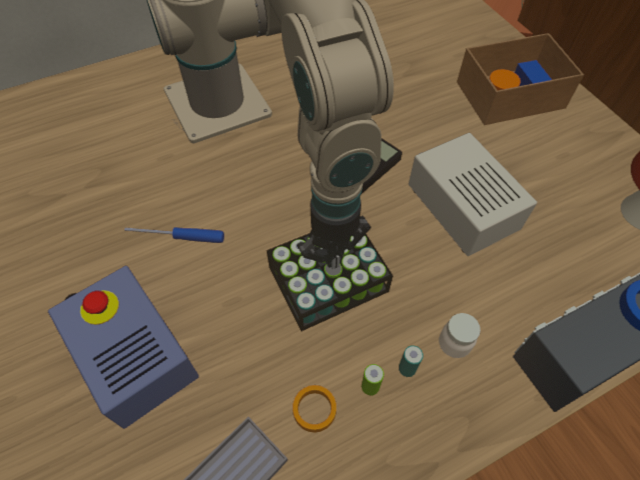

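The fingertips are over the bare disc, at (326,300) in the wrist view, and nowhere else. They held for 3.8 s at z=89, 16 mm above it. Now I'll lift straight up, swing aside, check and hand in.

```bash
python3 - <<'E'
from h import *
from bench import bot,status
bot.move_l([575,12,300],speed=120)
bot.goto([137.5,609.7,300],[-np.pi/2,0,-0.2218])
bot.hold(0.5)
for n in("scene","top"):
    im=read_camera(n)["img"];cv2.imwrite(f"pics/{n}6.png",im)
    d=cv2.absdiff(im,cv2.imread(f"pics/{n}0.png")).max(2)>40
    k,l,st,ce=cv2.connectedComponentsWithStats(d.astype(np.uint8)); print(n,[s.tolist() for s in st[1:] if s[4]>8])
s=status.read_state();print(s["t"],s["tcp_pos"],s["ft_force"])
bot.finish_job()
E
```

```text
scene [[80, 288, 23, 20, 83], [86, 296, 23, 18, 86]]
top [[490, 256, 5, 15, 23], [475, 260, 5, 11, 16], [0, 429, 28, 31, 607]]
23.2417 [137.49157019 609.69494534 300.00199793] [-0.4142837  -0.66963538  0.05116884]
the job is handed in; nothing more can be done
```

View pics/scene6.png

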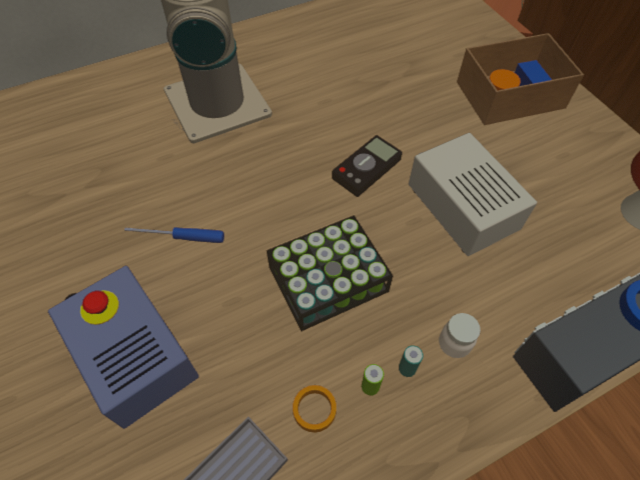

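I pressed the stop button fully in, pointed out the upside-down cell, moved the hand well clear and handed the job in at about 23 s, inside the 51 s limit.

- **Stop button:** I pressed it first, at (484, −366), with shut fingers. The first push met the 25 N stop at z ≈ 133.7, about 7 mm below its 141 mm start. A second push at about 23 N moved it only 0.3 mm more, so it is at its end stop.
- **Pointing:** The cell is at (575, 12), in the row second farthest from the robot, middle of the five. I came straight down from z = 300 to z = 89, 16 mm above the cell, and held for 3.8 s. I then lifted straight up and swung to the left side, away from the block.
- **Final check:** Comparing before and after pictures, the only changes are the lowered button and the gripper's own position at the image edge. The wrist force read about zero throughout the pointing.
- **Disagreement:** The wrist camera's position for the button and cell differed from the other cameras by 2–3 mm, about the stated 2 mm calibration. No check failed.

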